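Crank the board stage to the lens mark

TASK

Fit the loose crank fully down onto the square shaft end of the inspection stage, then turn it until the carriage's red pointer is level with the yellow mark of the magnifying-lens bracket. Leave the crank sitting on the shaft, let go of it, and leave the bottle, tape roll and jar where they are.

Things in the scene. Friction and masses are not known exactly. Their poses are not given: they have to be found in the camera images.
- crank: Loose steel crank, about 0.35 kg, balanced over its hub, lying level, socket down. Origin: centre of the hub's underside; z up; x along the arm to the red knob. Hub 32 x 32 x 26 mm high with a square socket open underneath, 15.75 mm wide, 26 mm deep, sides along x and y. Arm 18 mm wide, top at z = 26 mm. Counterweight disc 32 mm across at x = -48 mm, top at 32 mm.
- grip_mid (a point): Middle of the dark grip block on top of the crank's hub, on the socket's axis, 46 mm above the crank's origin. The block is 26 mm along the crank's x, 22 mm across y, and runs from 26 to 60 mm above the origin. The point's axes are the crank's.
- knob_mid (a point): Middle of the crank's red knob (handle): an upright round grip 21 mm across that spins freely on the arm, at x = 64 mm from the crank's axis, 47 mm above the crank's origin; the knob runs from 27 to 69 mm above the origin.
- shaft_seat (a point): On the shaft's vertical axis, on top of its round collar (34 mm across), 59 mm above the bench, where the hub comes to rest. The brass square end rises 20 mm above this: 14 mm wide for 16 mm, then a round pilot 13.4 mm across. The square starts at any angle, which is not measured: see or feel it (the point's axes are the stage's). It takes 0.15 N m to turn.
- stage: The fixed stage: grey gearbox 90 x 90 mm, top 55 mm above the bench, with the shaft upright in its middle, and a rail 100 mm wide running from it along +y to y = 365 mm. Origin: on the bench under the shaft's axis.
- pointer (a point): Tip of the red pointer on the far (+x) side of the carriage that bears a green circuit board. The shaft moves it 10 mm a turn along the rail: clockwise seen from above sends it away from the gearbox (+y of the stage), anticlockwise towards it. It cannot be pushed by hand. Travel 66 mm either side of y = 210 mm in the stage's frame.
- lens_mark (a point): Tip of the yellow mark of the bracket that carries the white-ringed magnifying lens, fixed on the far side of the rail; its axes are the stage's. The pointer must come to the same place along this y; in x it stays 9 mm short. 23 to 37 mm from the pointer along the rail at the start, on either side. The lens's arm is 139 mm above the bench.
- camera_mark (a point): Tip of the blue mark of the other bracket, with the black camera tube (top 150 mm above the bench): not the one to go to.
- bottle: White bottle, 54 mm across, 130 mm tall, loose; origin at the centre of its underside.
- tape: Blue roll of tape lying flat, 90 mm across, 24 mm high, loose; origin at the centre of its underside.
- jar: Amber jar with orange cap, 56 mm across, 60 mm tall, loose; origin at the centre of its underside.

How it is judged:
On the way, in this order (a step that is already met when the one before it is completed fails the run):
1. the crank is fully down on the square shaft end (z of crank in the frame of shaft_seat below 0.004 m and horizontal distance between crank and shaft_seat below 0.004 m), for 0.2 s.
2. with the crank on the shaft, the pointer comes level with the yellow mark (within 3 mm along the rail) (z of crank in the frame of shaft_seat below 0.006 m and horizontal distance between crank and shaft_seat below 0.005 m and y of pointer in the frame of lens_mark between -0.003 and 0.003 m), for 0.2 s.
At the end, for the whole second after the job is handed in: The crank sits level, at rest and released on the square shaft end (within 4 mm of fully down and of the shaft's axis), and the red pointer is within 3 mm of the yellow mark along the rail (all of step 1 and angle between crank's own z axis and vertical below 0.12 rad and linear speed of crank below 0.02 m/s and y of pointer in the frame of lens_mark between -0.003 and 0.003 m); the robot touches nothing.
It fails at once if a bystander (bottle, tape roll or jar) is shifted by more than 20 mm (distance of any of bottle, tape, jar from where it was at the start of the episode above 0.02 m).
It also fails if it takes over 67 s, if anything falls off the work surface, if the arm or the gripper's body presses on something with over 40 N, if the wrist force passes 120 N, or if a joint passes its speed limit or range.

ROBOT

A 6-joint arm with a two-finger parallel gripper is mounted at the origin on the work surface. World frame = base frame: x ahead of the robot, y to its left, z up, the work surface at z = 0. Lengths are in m, angles in rad, forces in N, time in s.
With the tool pointing down it reaches from about 0.35 to 0.875 m from the base axis. Payload 4.2 kg.
Tool frame: the origin (TCP) lies midway between the tips of the shut fingers; the grasp point (between the pads) lies 19 mm behind it; z points along the fingers, y is the direction in which the jaws open and shut (so a half turn about z gives the same grasp; the last joint's range is limited). The gripper opens to 85 mm and grips with 20 to 120 N. Pads are 22 mm wide; open, the fingers measure 114 mm over their backs; the gripper's body (76 mm by 85 mm) begins 54 mm behind the grasp point. The pads swing forward as they close: fully open they stand 13 mm farther back than shut.
Start: joints at [-0.852, 0.385, 0.008, 0, -1.194, -0.259], TCP at [0.277, -0.56, 0.231] pointing down, gripper open.
Joint ranges: [-3.14, 3.14], [-1.21, 2.06], [-1.07, 1.41], [-3.16, 2.05], [-2.99, -0.16], [-3.1, 3.1]. Speed limits (rad/s): [2.79, 2.79, 3.14, 3.14, 3.14, 3.14].

INTERFACE

Orientations are given as a rotation vector (axis times angle).
In Python, from rig import * gives the robot as it stands.
- The arm moves only by the tool arm_command, never from a script. Its argument "deltas" is a list of rows, each a list of 3 entries, a list of its own where there are three numbers: the finger opening in cm, from 0 to 8.54, then the shift along the tool's x, y, z in cm, then the turn, a rotation vector about the tool's x, y, z in rad. In form: [[fingers, [dx, dy, dz], [wx, wy, wz]], ...]. A call has 1 to 10 rows; each row is the pose to reach, as a shift and turn from the pose commanded when the call began, along the tool's axes at that moment; what a row does not reach only later rows make up. A row lasts 1/12 s, in which the tool goes at most 41.7 mm and 7.16 degrees, less where a joint would pass 70% of its speed; a pose out of reach is approached as far as the arm can. A call with a gripper value outside its range is refused whole. The fingers move at their own pace and stop on an object; "force" is the grip in N (left out, the last holds). Time passes only in rows, so rows that repeat a pose let the fingers close. It gives the time, the measured TCP pose, the force and the opening at its end, in the units of the state.
- state(): the state, without advancing time (a new reading comes with each control period).
- capture(name): name is "scene" or "top"; returns (picture, depth): 400x640x3 uint8, red, green, blue; 400x640 float32, m along the optical axis (not along the pixel's ray), 0 where there is no reading.
- camera_model(name): a dict with "intrinsics" (3x3 intrinsics, pixels), "T" (4x4, takes a point from camera to world coordinates). Camera axes: x right, y up, looking along -z (the intrinsics and any distortion apply to the point x, -y, -z); pixel columns grow to the right and rows downward; lengths in m; the calibration is good to about 2 mm. A picture is of the moment at which its call begins. camera_model takes no time and is no camera call.
- close_job(): hands the job in, once; it reports no verdict.
The state is a dict: "clock": time; "joints": joint angles; "joint_vel": joint speeds; "joint_torque": joint torques, N m; "tool_pos": TCP position; "tool_rot": TCP orientation; "ft_force": force on the tool from outside, world axes, zero at the start; "wrist_torque": the same for the moment, N m; "gripper_width": finger opening in m.
Only numpy, scipy, OpenCV 4.12 (cv2) and the standard library are available. Lean on these libraries where they do the work, as an engineer would, in place of code of your own. Each camera call takes 0.05 s, during which the arm holds its last target. There are 200 camera calls.

## Working session

There is one attempt and no reset: what is moved stays moved. The work goes in short steps, Python scripts to look and compute and a tool call to move; the robot and the scene stay as the last step left them, time stands still between calls to the robot, and variables do not carry over. Pictures are saved under pics/ and viewed, about 8 in all and at most 12, crops included, and the job is handed in when it is done.

Besides the shell and the picture viewer there is one more tool, called after "Emit:" by a JSON object that holds its "api" and its "payload", one argument or row to a line. arm_command: Moves the arm, as the interface text tells. Its arguments: {"type":"object","properties":{"deltas":{"type":"array"},"force":{"type":"number"}},"required":["deltas"]}

```bash
mkdir -p pics
cat > h.py <<'E'
from rig import *
import numpy as np, cv2
from scipy.spatial.transform import Rotation as R
def save(n,name,crop=None,k=1):
    p,d=capture(n); np.savez('pics/'+name+'.npz',p=p,d=d)
    im=p[...,::-1]
    if crop: im=im[crop[1]:crop[3],crop[0]:crop[2]]
    im=cv2.resize(np.ascontiguousarray(im),None,fx=k,fy=k,interpolation=cv2.INTER_CUBIC)
    cv2.imwrite('pics/'+name+'.png',im); return p,d
def ray(n,u,v):
    m=camera_model(n);K=np.array(m['intrinsics']);T=np.array(m['T'])
    dist=m.get('distortion'); 
    q=cv2.undistortPoints(np.array([[[u,v]]],float),K,np.array(dist,float) if dist is not None else None)[0,0]
    return T[:3,3],T[:3,:3]@np.array([q[0],-q[1],-1])
def atz(n,u,v,z):
    o,r=ray(n,u,v); return o+r*(z-o[2])/r[2]
def atd(n,u,v,d):
    o,r=ray(n,u,v); return o+r*d
E
python3 - <<'E'
from h import *
save('scene','s0');save('top','t0')
for n in('scene','top'):
    m=camera_model(n);print(n,m)
s=state();print(s)
E
```

```text
scene {'intrinsics': array([[486.97101561,   0.        , 306.51472767],
       [  0.        , 486.97101561, 203.34772013],
       [  0.        ,   0.        ,   1.        ]]), 'T': array([[-0.54274807, -0.47864569,  0.69016146,  1.40579018],
       [ 0.8397192 , -0.29240243,  0.45757237,  0.50135745],
       [-0.01721015,  0.82788835,  0.56062884,  0.73176262],
       [ 0.        ,  0.        ,  0.        ,  1.        ]])}
top {'intrinsics': array([[462.67325741,   0.        , 325.02231857],
       [  0.        , 462.67325741, 193.46526754],
       [  0.        ,   0.        ,   1.        ]]), 'T': array([[ 0.02911437,  0.99712279, -0.06998921,  0.48879008],
       [-0.99946429,  0.03008683,  0.01288055, -0.02331178],
       [ 0.01494925,  0.06957671,  0.99746459,  1.12318727],
       [ 0.        ,  0.        ,  0.        ,  1.        ]])}
{'clock': 0.1, 'joints': array([-8.52385884e-01,  3.85493544e-01,  6.75258290e-03, -4.25888490e-04,
       -1.19402984e+00, -2.58612442e-01]), 'joint_vel': array([ 0.00219337, -0.00084155,  0.00233208,  0.00127754, -0.00067633,
        0.00015931]), 'joint_torque': array([-9.29914640e-04, -3.93318379e+01,  1.88929224e+01,  4.19791326e+00,
       -2.60710432e-03,  1.32121522e-05]), 'tool_pos': array([ 0.27713552, -0.55960292,  0.23032008]), 'tool_rot': array([ 7.15531517e-01, -3.05842840e+00, -3.02999253e-03]), 'ft_force': array([1.45960838, 0.841783  , 0.77815769]), 'wrist_torque': array([ 0.03251504, -0.03800834,  0.03232707]), 'gripper_width': 0.08518095955584233}
```

View pics/t0.png

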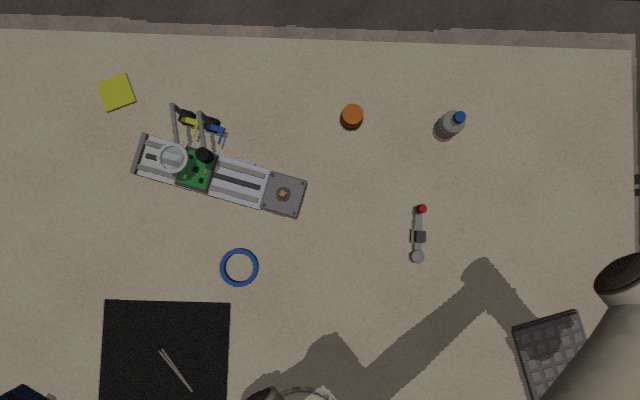

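View pics/s0.png

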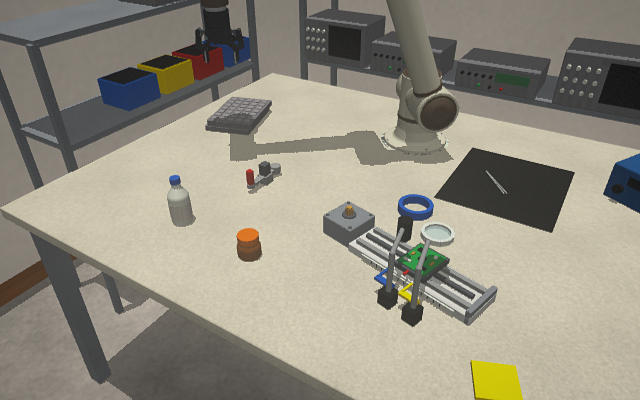

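The top view shows the stage shaft at about (283,194), the rail running left, the crank hub at (418,236) with its knob at (421,209), and the marks around (190–225,125). The scene view has the shaft at (348,210) and the marks at (385–410,280–295). I'll enlarge these areas.

Run:
```python
from h import *
t=np.load('pics/t0.npz');s=np.load('pics/s0.npz')
def c(p,u0,v0,w,h,W,H): return cv2.resize(np.ascontiguousarray(p[v0:v0+h,u0:u0+w,::-1]),(W,H),interpolation=cv2.INTER_CUBIC)
a=c(t['p'],255,169,50,50,400,300*4//3)[:300+100]
a=c(t['p'],263,179,40,30,400,300); b=c(t['p'],395,200,56,70,240,300) 
b=cv2.copyMakeBorder(b,0,0,0,160,0)
d=c(t['p'],165,100,80,60,400,300); e=c(s['p'],360,250,80,60,400,300)
cv2.imwrite('pics/m0.png',np.vstack([np.hstack([a,b]),np.hstack([d,e])]))
for u,v in [(283,194),(275,200),(421,209),(419,237),(417,256),(418,225)]:
    print(u,v,atd('top',u,v,t['d'][v,u]))
```

```text
283 194 [0.55791226 0.05799544 0.08007269]
275 200 [0.54521475 0.07802544 0.05362484]
421 209 [ 0.5338666  -0.25767235  0.0672891 ]
419 237 [ 0.46976406 -0.25552921  0.06044918]
417 256 [ 0.42474314 -0.25741951  0.03329908]
418 225 [ 0.49744005 -0.26022559  0.02612684]
```

View pics/m0.png

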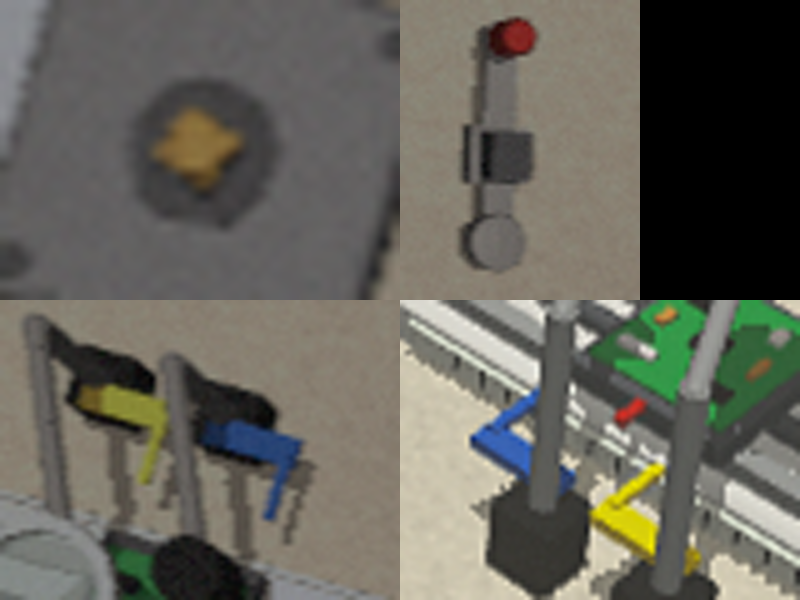

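Run:
```python
from h import *
t=np.load('pics/t0.npz');s=np.load('pics/s0.npz')
def cloud(n,d,b):
    u,v=np.meshgrid(np.arange(b[0],b[2]),np.arange(b[1],b[3]));m=camera_model(n);K=m['intrinsics'];T=m['T']
    D=d[v,u];P=np.stack([(u-K[0,2])/K[0,0]*D,-(v-K[1,2])/K[1,1]*D,-D],-1)
    return P@T[:3,:3].T+T[:3,3],u,v
P,u,v=cloud('top',t['d'],(240,160,320,230))
m=(abs(P[...,2]-.055)<.006)
m=cv2.morphologyEx(m.astype(np.uint8),cv2.MORPH_OPEN,np.ones((9,9)))
pts=P[m>0][:,:2]; r=cv2.minAreaRect((pts*1000).astype(np.float32));print('gearbox',r,len(pts))
# brass
p=t['p'].astype(int);B=p[179:209,263:303];mm=(B[...,0]-B[...,2]>40)
big=cv2.resize((B[...,0]-B[...,2]).astype(np.float32),None,fx=10,fy=10,interpolation=cv2.INTER_CUBIC)>40
vv,uu=np.nonzero(big);W=np.array([atz('top',263+(a+.5)/10-.5,179+(b+.5)/10-.5,.077)[:2] for a,b in zip(uu[::5],vv[::5])])*1000
print('brass',cv2.minAreaRect(W.astype(np.float32)),W.mean(0))
c=W-W.mean(0)
z4=((c[:,0]+1j*c[:,1])**4).mean();print('corner dir deg mod 90',np.degrees(np.angle(z4))/4)
print('shaft collar',atz('top',283.3-.45,194.2-.45,.059),'top',atz('top',282.6,193.3,.077))
g=atz('top',419.7,236.1,.06);k=atz('top',421.2,208,.069);w=atz('top',417,256.1,.032)
print('grip',g,'knob',k,'disc',w,'yaw',np.degrees(np.arctan2(*(k-w)[[1,0]])))
print('hub from knob/disc',w+(k-w)*48/112)
for n,S in(('scene',s),('top',t)):
    m=camera_model(n)
    p=S['p'].astype(int);d=S['d']
    for nm,q in(('red',(p[...,0]>150)&(p[...,1]<70)&(p[...,2]<70)),('yel',(p[...,0]>150)&(p[...,1]>140)&(p[...,2]<70)),('blu',(p[...,2]>130)&(p[...,0]<70))):
        b=(360,250,440,320) if n=='scene' else (165,100,245,165)
        P,u,v=cloud(n,d,b);k=q[b[1]:b[3],b[0]:b[2]]
        if k.any():
            print(n,nm,k.sum());X=np.c_[u[k],v[k],np.round(P[k]*1000)];print(X[np.argsort(X[:,2])][:6 if nm!='red' else 20].astype(int).tolist())
```

```text
gearbox ((559.997802734375, 59.124427795410156), (89.68744659423828, 88.84612274169922), 76.15320587158203) 1189
brass ((559.9249267578125, 59.80354309082031), (15.12597370147705, 13.721017837524414), 58.60165023803711) [560.02385424  59.7957091 ]
corner dir deg mod 90 12.60740686504636
shaft collar [0.55987492 0.06000324 0.059     ] top [0.55967607 0.05919523 0.077     ]
grip [ 0.4718603  -0.25720822  0.06      ] knob [ 0.53609375 -0.25771768  0.069     ] disc [ 0.42443351 -0.25770211  0.032     ] yaw -0.007988370531823961
hub from knob/disc [ 0.4722879  -0.25770878  0.04785714]
scene red 10
[[408, 270, 658, 256, 45], [407, 270, 661, 255, 47], [407, 271, 662, 255, 45], [406, 271, 664, 253, 46], [406, 272, 666, 255, 45], [404, 272, 667, 250, 44], [405, 272, 667, 253, 45], [403, 273, 670, 250, 43], [404, 273, 670, 252, 45], [405, 273, 672, 255, 47]]
scene yel 98
[[414, 252, 602, 245, 50], [413, 252, 604, 243, 50], [404, 287, 665, 254, 2], [411, 283, 689, 275, 43], [410, 283, 690, 274, 43], [412, 283, 691, 278, 46]]
scene blu 70
[[387, 268, 677, 216, 46], [386, 269, 677, 215, 43], [386, 270, 681, 216, 44], [385, 270, 682, 215, 44], [384, 270, 685, 213, 46], [385, 271, 685, 216, 44]]
```

The stage's +y is about 76° from world x, the shaft is at (0.560, 0.0597) and the square's sides are at about −33°/57°. The crank is at (0.472, −0.2575) with yaw 0. The pointer is about 30 mm short of the yellow mark, so roughly 2.9 clockwise turns. I'm starting the first move.

```bash
cat >> h.py <<'E'
def plan(tg,show=True):
    """tg: list of (finger cm, x,y,z, phi deg [tool x dir]); prints rows for arm_command"""
    s=state();p0=s['tool_pos'];R0=R.from_rotvec(s['tool_rot']);out=[]
    for f,x,y,z,ph in tg:
        a=np.radians(ph);c,q=np.cos(a),np.sin(a)
        Rt=R.from_matrix(np.array([[c,q,0],[q,-c,0],[0,0,-1]]))
        d=R0.inv().apply(np.array([x,y,z])-p0)*100;w=(R0.inv()*Rt).as_rotvec()
        out.append([f,[round(float(i),2) for i in d],[round(float(i),3) for i in w]])
    for o in out: print(o)
def st():
    s=state();M=R.from_rotvec(s['tool_rot']).as_matrix()
    print('t',round(s['clock'],2),'p',s['tool_pos'].round(4),'phi',np.degrees(np.arctan2(M[1,0],M[0,0])).round(1),'tilt',np.degrees(np.arccos(-M[2,2])).round(2),'F',s['ft_force'].round(1),'M',s['wrist_torque'].round(2),'w',round(s['gripper_width']*1000,1),'j',s['joints'].round(2))
E
python3 - <<'E'
from h import *
st();plan([(6,.472,-.2575,.13,180)])
E
```

```text
t 0.1 p [ 0.2771 -0.5596  0.2303] phi -153.7 tilt 0.12 F [1.5 0.8 0.8] M [ 0.03 -0.04  0.03] w 85.2 j [-0.85  0.39  0.01 -0.   -1.19 -0.26]
[6, [-30.87, 18.41, 10.07], [0.002, -0.001, 0.46]]
```

Emit:
{"api": "arm_command", "payload": {
  "deltas": [
    [6,[-30.87,18.41,10.07],[0.002,0,0.46]],
    [6,[-30.87,18.41,10.07],[0.002,0,0.46]],
    [6,[-30.87,18.41,10.07],[0.002,0,0.46]],
    [6,[-30.87,18.41,10.07],[0.002,0,0.46]],
    [6,[-30.87,18.41,10.07],[0.002,0,0.46]],
    [6,[-30.87,18.41,10.07],[0.002,0,0.46]],
    [6,[-30.87,18.41,10.07],[0.002,0,0.46]],
    [6,[-30.87,18.41,10.07],[0.002,0,0.46]],
    [6,[-30.87,18.41,10.07],[0.002,0,0.46]],
    [6,[-30.87,18.41,10.07],[0.002,0,0.46]]
  ],
  "force": 50
}}

```text
clock: 0.93
tool_pos: [0.4738, -0.2536, 0.1285]
tool_rot: [0.008, -3.139, 0.001]
ft_force: [-0.3, 0.3, 0.5]
gripper_width: 0.06
```

Run:
```python
from h import *
st();plan([(6,.472,-.2575,.03,180)])
```

```text
t 0.93 p [ 0.4738 -0.2536  0.1285] phi -179.7 tilt 0.13 F [-0.3  0.3  0.5] M [ 0.01  0.12 -0.01] w 60.0 j [-0.19  0.34 -0.35  0.   -0.89 -1.38]
[6, [0.16, -0.39, 9.85], [-0.0, -0.002, 0.005]]
```

Emit:
{"api": "arm_command", "payload": {
  "deltas": [
    [6,[0,0,4],[0,0,0]],
    [6,[0,0,7.5],[0,0,0]],
    [6,[0,0,10],[0,0,0]],
    [6,[0,0,10],[0,0,0]],
    [6,[0,0,10],[0,0,0]],
    [2,[0,0,10],[0,0,0]],
    [1,[0,0,10],[0,0,0]],
    [1,[0,0,10],[0,0,0]],
    [1,[0,0,10],[0,0,0]],
    [1,[0,0,10],[0,0,0]]
  ],
  "force": 60
}}

```text
clock: 1.77
tool_pos: [0.4737, -0.2588, 0.0326]
tool_rot: [-0.001, 3.137, -0.005]
ft_force: [-0.5, -0.6, 6.2]
gripper_width: 0.0212
```

Run:
```python
from h import *
st()
save('top','t1',(380,190,460,270),5)
```

```text
t 1.77 p [ 0.4737 -0.2588  0.0326] phi -180.0 tilt 0.31 F [-0.5 -0.6  6.2] M [ 0.04  0.18 -0.01] w 21.2 j [-0.2   0.47 -0.44  0.   -0.65 -1.38]
```

View pics/t1.png

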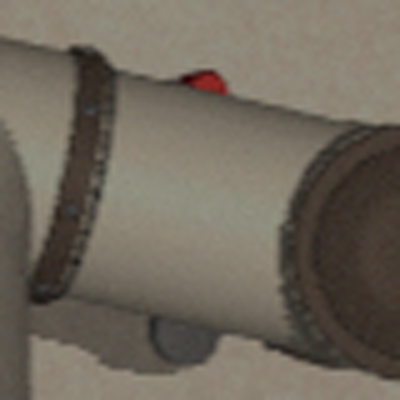

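The fingers hold the block at 21 mm, and the crank's knob and disc are still in place at (421,206) and (417,257). Next I lift it and carry it above the shaft.

Run:
```python
from h import *
st();plan([(1,.4737,-.2588,.07,180),(1,.4737,-.2588,.11,180),(1,.5614,.0576,.14,147)])
```

```text
t 1.82 p [ 0.4737 -0.2588  0.0326] phi -180.0 tilt 0.3 F [-1.  -0.8  7.2] M [ 0.04  0.16 -0.  ] w 20.9 j [-0.2   0.47 -0.44  0.   -0.65 -1.38]
[1, [-0.02, -0.01, -3.74], [-0.003, 0.004, 0.001]]
[1, [-0.03, -0.02, -7.74], [-0.003, 0.004, 0.001]]
[1, [-8.83, 31.6, -10.81], [-0.002, 0.005, 0.576]]
```

Emit:
{"api": "arm_command", "payload": {
  "deltas": [
    [1,[0,0,-3.7],[0,0,0]],
    [1,[0,0,-7.7],[0,0,0]],
    [1,[-8.83,31.6,-11],[0,0,0.576]],
    [1,[-8.83,31.6,-11],[0,0,0.576]],
    [1,[-8.83,31.6,-11],[0,0,0.576]],
    [1,[-8.83,31.6,-11],[0,0,0.576]],
    [1,[-8.83,31.6,-11],[0,0,0.576]],
    [1,[-8.83,31.6,-11],[0,0,0.576]],
    [1,[-8.83,31.6,-11],[0,0,0.576]],
    [1,[-8.83,31.6,-11],[0,0,0.576]]
  ]
}}

```text
clock: 2.65
tool_pos: [0.555, 0.0427, 0.138]
tool_rot: [-0.893, -3.011, 0.003]
ft_force: [0.9, -0.5, -3.1]
gripper_width: 0.0208
```

Emit:
{"api": "arm_command", "payload": {
  "deltas": [
    [1,[0,0,0],[0,0,0]],
    [1,[0,0,0],[0,0,0]],
    [1,[0,0,0],[0,0,0]],
    [1,[0,0,0],[0,0,0]]
  ]
}}

```text
clock: 2.98
tool_pos: [0.5548, 0.0399, 0.1376]
tool_rot: [-0.894, -3.011, 0.004]
ft_force: [0.0, -1.2, -3.6]
gripper_width: 0.0211
```

Run:
```python
from h import *
st();save('scene','s1',(290,130,420,240),6)
plan([(1,.5614,.0576,.124,147)])
```

```text
t 2.98 p [0.5548 0.0399 0.1376] phi 146.9 tilt 0.16 F [ 0.  -1.2 -3.6] M [-0.07  0.01  0.02] w 21.1 j [ 0.36  0.36 -0.29  0.   -0.92 -2.51]
[1, [0.45, 1.86, 1.37], [-0.003, 0.0, -0.002]]
```

View pics/s1.png

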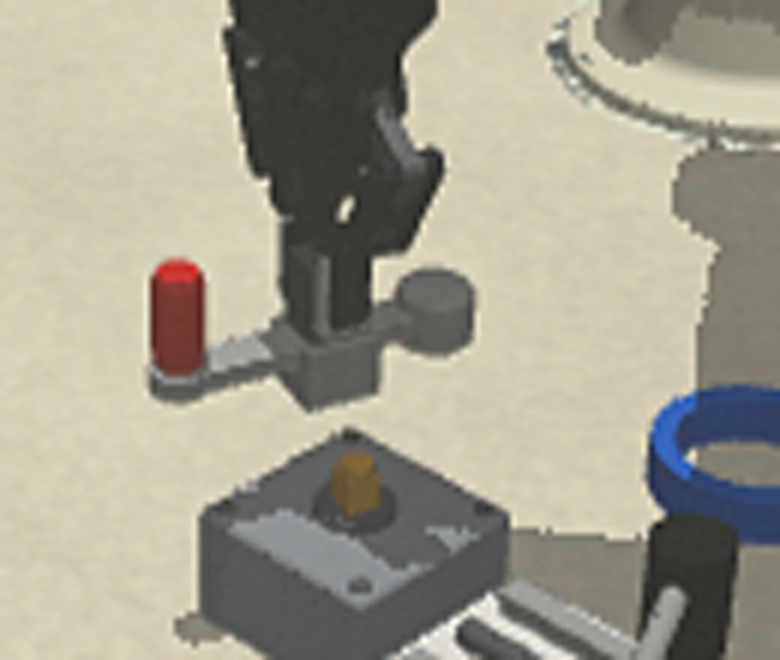

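The crank is held level above the gearbox, with the hub corner at crop (310,408) and the brass square at (357,483). The brass's visible edge doesn't clearly match the hub's angle, so I'll enlarge it in both views.

Run:
```python
import numpy as np,cv2
s=np.load('pics/s1.npz')['p'];t=np.load('pics/t0.npz')['p']
a=cv2.resize(np.ascontiguousarray(s[200:220,338:362,::-1]),(480,400),interpolation=cv2.INTER_NEAREST)
b=cv2.resize(np.ascontiguousarray(t[185:203,275:291,::-1]),(320,360),interpolation=cv2.INTER_NEAREST)
b=cv2.copyMakeBorder(b,0,40,0,0,0)
cv2.imwrite('pics/z.png',np.clip(np.hstack([a,b]).astype(float)*1.5,0,255).astype(np.uint8))
```

```text
(no output)
```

View pics/z.png

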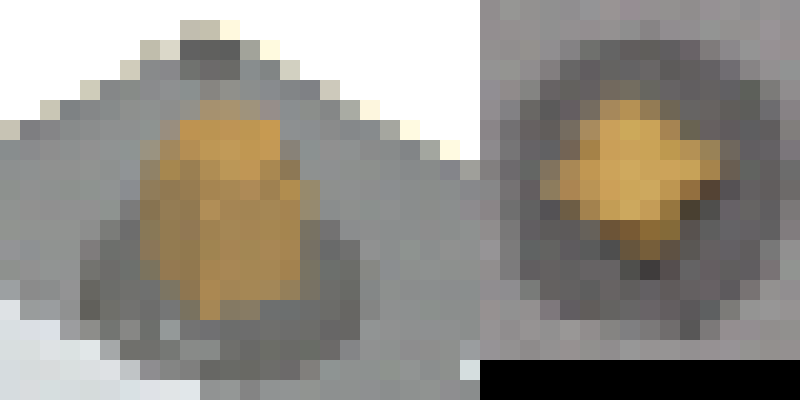

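The face edge sits about 38 % from the left, which fits −33° (36 % expected), and the top view shows the same diamond. I'm moving over the shaft.

Emit:
{"api": "arm_command", "payload": {
  "deltas": [
    [1,[0.45,1.86,0],[0,0,0]],
    [1,[0.45,1.86,1.2],[0,0,0]],
    [1,[0.45,1.86,1.2],[0,0,0]],
    [1,[0.45,1.86,1.2],[0,0,0]]
  ]
}}

```text
clock: 3.37
tool_pos: [0.5612, 0.0575, 0.1254]
tool_rot: [-0.895, -3.01, 0.005]
ft_force: [0.5, 0.0, -3.3]
gripper_width: 0.0214
```

Run:
```python
from h import *
st();plan([(1,.5614,.0576,.106,147)])
p,d=save('scene','s2',(320,150,400,220),8)
```

```text
t 3.37 p [0.5612 0.0575 0.1254] phi 146.9 tilt 0.22 F [ 0.5  0.  -3.3] M [-0.1  0.  -0. ] w 21.4 j [ 0.39  0.38 -0.29  0.   -0.9  -2.54]
[1, [-0.01, 0.03, 1.94], [-0.004, -0.001, -0.002]]
```

View pics/s2.png

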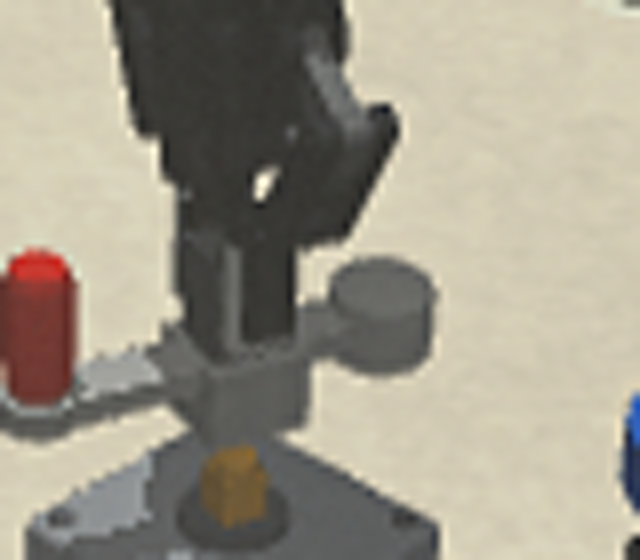

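The hub (165–308) and brass (203–268) are both centred at about 236, so lateral alignment is good. I'm lowering it.

Emit:
{"api": "arm_command", "payload": {
  "deltas": [
    [1,[0,0,0.9],[0,0,0]],
    [1,[0,0,1.2],[0,0,0]],
    [1,[0,0,1.4],[0,0,0]],
    [1,[0,0,1.5],[0,0,0]],
    [1,[0,0,1.6],[0,0,0]],
    [1,[0,0,1.7],[0,0,0]],
    [1,[0,0,1.7],[0,0,0]]
  ]
}}

```text
clock: 4.0
tool_pos: [0.5623, 0.0588, 0.1092]
tool_rot: [0.892, 3.011, -0.003]
ft_force: [1.2, -1.1, -3.7]
gripper_width: 0.021
```

Run:
```python
from h import *
st()
```

```text
t 4.0 p [0.5623 0.0588 0.1092] phi 147.0 tilt 0.11 F [ 1.2 -1.1 -3.7] M [ 0.05  0.06 -0.06] w 21.0 j [ 0.39  0.4  -0.3   0.   -0.86 -2.54]
```

Emit:
{"api": "arm_command", "payload": {
  "deltas": [
    [1,[0,0,0.2],[0,0,0]],
    [1,[0,0,0.4],[0,0,0]],
    [1,[0,0,0.6],[0,0,0]],
    [1,[0,0,0.7],[0,0,0]],
    [1,[0,0,0.7],[0,0,0]]
  ]
}}

```text
clock: 4.42
tool_pos: [0.5621, 0.0587, 0.1019]
tool_rot: [0.893, 3.012, -0.003]
ft_force: [0.0, -1.2, -3.2]
gripper_width: 0.0209
```

Run:
```python
from h import *
st()
```

```text
t 4.42 p [0.5621 0.0587 0.1019] phi 147.0 tilt 0.13 F [ 0.  -1.2 -3.2] M [0.04 0.04 0.02] w 20.9 j [ 0.39  0.41 -0.31  0.   -0.85 -2.54]
```

No resistance at 6 mm into the square, so it has engaged. I'm lowering the rest of the way.

Emit:
{"api": "arm_command", "payload": {
  "deltas": [
    [1,[0,0,0.3],[0,0,0]],
    [1,[0,0,0.5],[0,0,0]],
    [1,[0,0,0.7],[0,0,0]],
    [1,[0,0,0.9],[0,0,0]],
    [1,[0,0,1.0],[0,0,0]],
    [1,[0,0,1.1],[0,0,0]],
    [1,[0,0,1.1],[0,0,0]],
    [1,[0,0,1.1],[0,0,0]]
  ]
}}

```text
clock: 5.08
tool_pos: [0.5623, 0.0587, 0.0917]
tool_rot: [0.892, 3.011, -0.003]
ft_force: [-2.3, -0.0, 0.7]
gripper_width: 0.0205
```

Run:
```python
from h import *
st()
```

```text
t 5.08 p [0.5623 0.0587 0.0917] phi 147.0 tilt 0.12 F [-2.3 -0.   0.7] M [-0.09  0.49 -0.01] w 20.5 j [ 0.39  0.42 -0.32  0.   -0.82 -2.54]
```

The crank is down at TCP z 0.0917, which matches the seated height of 0.0916, with the force off it. I release and move to the knob.

Emit:
{"api": "arm_command", "payload": {
  "deltas": [
    [5,[0,0,0],[0,0,0]],
    [5,[0,0,0],[0,0,0]],
    [5,[0,0,0],[0,0,0]],
    [5,[0,0,0],[0,0,0]],
    [5,[0,0,-3],[0,0,0]],
    [5,[0,0,-6],[0,0,0]],
    [5,[0,0,-6.5],[0,0,0]],
    [5,[0,0,-6.5],[0,0,0]]
  ]
}}

```text
clock: 5.75
tool_pos: [0.5641, 0.0595, 0.1591]
tool_rot: [0.89, 3.006, 0.003]
ft_force: [0.5, 0.7, -0.1]
gripper_width: 0.0501
```

Run:
```python
from h import *
st()
p,d=save('scene','s3',(310,160,430,300),4)
q=p.astype(int);m=(q[...,0]>120)&(q[...,1]<60)&(q[...,2]<60);m[:,:315]=0;m[:,352:]=0;m[:160]=0;m[225:]=0
v,u=np.nonzero(m);print('red',len(u),u.min(),u.max(),v.min(),v.max())
uc=u.mean();print('knob mid', atd('scene',uc,v.mean(),d[int(v.mean()),int(uc)]+.008*0), 'top@.128',atz('scene',uc,v.min()+2.5,.128))
plan([(5,.6146,.0247,.152,147),(5,.6146,.0247,.09,147)])
```

```text
t 5.75 p [0.5641 0.0595 0.1591] phi 147.0 tilt 0.39 F [ 0.5  0.7 -0.1] M [ 0.01 -0.01 -0.  ] w 50.1 j [ 0.39  0.35 -0.25  0.   -0.97 -2.54]
red 27 321 328 195 200
knob mid [0.61589824 0.02750331 0.12497602] top@.128 [0.62145509 0.03084233 0.128     ]
[5, [-6.23, -0.06, 0.53], [0.001, 0.003, -0.0]]
[5, [-6.21, -0.07, 6.73], [0.001, 0.003, -0.0]]
```

View pics/s3.png

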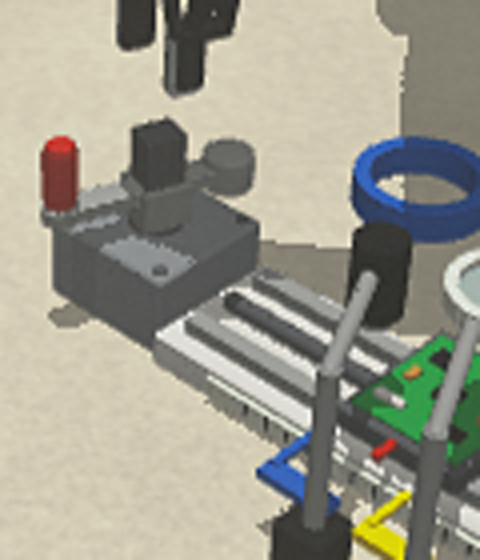

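The crank sits flush on the collar, with the knob top at crop (60,145) and the fingers clear. Next I take the knob.

Emit:
{"api": "arm_command", "payload": {
  "deltas": [
    [5,[-3.2,0,0.2],[0,0,0]],
    [5,[-6.3,0,0.5],[0,0,0]],
    [5,[-6.3,0,2.5],[0,0,0]],
    [5,[-6.3,0,5.5],[0,0,0]],
    [5,[-6.3,0,6.7],[0,0,0]],
    [2,[-6.3,0,6.7],[0,0,0]],
    [1,[-6.3,0,6.7],[0,0,0]],
    [1,[-6.3,0,6.7],[0,0,0]],
    [1,[-6.3,0,6.7],[0,0,0]],
    [1,[-6.3,0,6.7],[0,0,0]]
  ],
  "force": 30
}}

```text
clock: 6.63
tool_pos: [0.615, 0.0247, 0.0898]
tool_rot: [0.892, 3.011, -0.002]
ft_force: [-0.7, 0.7, -3.4]
gripper_width: 0.0202
```

```bash
cat >> h.py <<'E'
C=np.array([.5609,.0596])
def yaw():
    s=state();v=s['tool_pos'][:2]-C;M=R.from_rotvec(s['tool_rot']).as_matrix();return np.degrees(np.arctan2(v[1],v[0])),np.linalg.norm(v)
def circ(a0,step,n,r=.064):
    """rows relative to current pose: knob from a0 by step deg (neg = clockwise)"""
    M=R.from_rotvec(state()['tool_rot']).as_matrix();ph=np.arctan2(M[1,0],M[0,0]);o=[]
    for i in range(1,n+1):
        a=np.radians([a0,a0+step*i]);d=r*np.array([np.cos(a[1])-np.cos(a[0]),np.sin(a[1])-np.sin(a[0])])*100
        x=d@[np.cos(ph),np.sin(ph)];y=d@[np.sin(ph),-np.cos(ph)]
        o.append([1,[round(float(x),2),round(float(y),2),0],[0,0,0]])
    print(o)
E
python3 - <<'E'
from h import *
st();print(yaw());circ(-33,-15,10)
E
```

```text
t 6.63 p [0.615  0.0247 0.0898] phi 147.0 tilt 0.09 F [-0.7  0.7 -3.4] M [0.09 0.11 0.05] w 20.2 j [ 0.3   0.5  -0.2   0.   -0.88 -2.45]
(np.float64(-32.8364560211468), np.float64(0.06439085053156945))
[[1, [0.22, -1.66, 0], [0, 0, 0]], [1, [0.86, -3.2, 0], [0, 0, 0]], [1, [1.87, -4.53, 0], [0, 0, 0]], [1, [3.2, -5.54, 0], [0, 0, 0]], [1, [4.74, -6.18, 0], [0, 0, 0]], [1, [6.4, -6.4, 0], [0, 0, 0]], [1, [8.05, -6.18, 0], [0, 0, 0]], [1, [9.6, -5.54, 0], [0, 0, 0]], [1, [10.92, -4.53, 0], [0, 0, 0]], [1, [11.94, -3.2, 0], [0, 0, 0]]]
```

Emit:
{"api": "arm_command", "payload": {
  "deltas": [
    [1,[0.22,-1.66,0],[0,0,0]],
    [1,[0.86,-3.2,0],[0,0,0]],
    [1,[1.87,-4.53,0],[0,0,0]],
    [1,[3.2,-5.54,0],[0,0,0]],
    [1,[4.74,-6.18,0],[0,0,0]],
    [1,[6.4,-6.4,0],[0,0,0]],
    [1,[8.05,-6.18,0],[0,0,0]],
    [1,[9.6,-5.54,0],[0,0,0]],
    [1,[10.92,-4.53,0],[0,0,0]],
    [1,[11.94,-3.2,0],[0,0,0]]
  ]
}}

```text
clock: 7.47
tool_pos: [0.497, 0.0626, 0.0898]
tool_rot: [0.892, 3.01, -0.003]
ft_force: [5.3, -3.0, -7.7]
gripper_width: 0.0201
```

Run:
```python
from h import *
st();print(yaw());circ(-183,-21,10)
```

```text
t 7.47 p [0.497  0.0626 0.0898] phi 147.0 tilt 0.15 F [ 5.3 -3.  -7.7] M [-1.07 -1.27  0.02] w 20.1 j [ 0.45  0.33 -0.48  0.   -0.75 -2.6 ]
(np.float64(177.3174259849973), np.float64(0.06401641926692084))
[[1, [0.78, 2.2, 0], [0, 0, 0]], [1, [0.72, 4.53, 0], [0, 0, 0]], [1, [-0.17, 6.69, 0], [0, 0, 0]], [1, [-1.78, 8.38, 0], [0, 0, 0]], [1, [-3.88, 9.38, 0], [0, 0, 0]], [1, [-6.21, 9.57, 0], [0, 0, 0]], [1, [-8.44, 8.91, 0], [0, 0, 0]], [1, [-10.3, 7.49, 0], [0, 0, 0]], [1, [-11.52, 5.5, 0], [0, 0, 0]], [1, [-11.94, 3.21, 0], [0, 0, 0]]]
```

Emit:
{"api": "arm_command", "payload": {
  "deltas": [
    [1,[0.78,2.2,0],[0,0,0]],
    [1,[0.72,4.53,0],[0,0,0]],
    [1,[-0.17,6.69,0],[0,0,0]],
    [1,[-1.78,8.38,0],[0,0,0]],
    [1,[-3.88,9.38,0],[0,0,0]],
    [1,[-6.21,9.57,0],[0,0,0]],
    [1,[-8.44,8.91,0],[0,0,0]],
    [1,[-10.3,7.49,0],[0,0,0]],
    [1,[-11.52,5.5,0],[0,0,0]],
    [1,[-11.94,3.21,0],[0,0,0]]
  ]
}}

```text
clock: 8.3
tool_pos: [0.615, 0.0245, 0.0888]
tool_rot: [-0.894, -3.011, 0.001]
ft_force: [-4.9, 8.5, -2.9]
gripper_width: 0.0199
```

Run:
```python
from h import *
st();print(yaw());circ(-33,-18,10);circ(147,-18,10)
p,d=save('scene','s4',(360,220,480,320),6)
```

```text
t 8.3 p [0.615  0.0245 0.0888] phi 146.9 tilt 0.07 F [-4.9  8.5 -2.9] M [ 2.33  1.61 -0.04] w 19.9 j [ 0.3   0.5  -0.19 -0.   -0.88 -2.45]
(np.float64(-32.945976513596676), np.float64(0.06446914263091542))
[[1, [0.31, -1.98, 0], [0, 0, 0]], [1, [1.22, -3.76, 0], [0, 0, 0]], [1, [2.63, -5.18, 0], [0, 0, 0]], [1, [4.42, -6.09, 0], [0, 0, 0]], [1, [6.39, -6.41, 0], [0, 0, 0]], [1, [8.37, -6.1, 0], [0, 0, 0]], [1, [10.16, -5.19, 0], [0, 0, 0]], [1, [11.57, -3.78, 0], [0, 0, 0]], [1, [12.48, -1.99, 0], [0, 0, 0]], [1, [12.8, -0.01, 0], [0, 0, 0]]]
[[1, [-0.31, 1.98, 0], [0, 0, 0]], [1, [-1.22, 3.76, 0], [0, 0, 0]], [1, [-2.63, 5.18, 0], [0, 0, 0]], [1, [-4.42, 6.09, 0], [0, 0, 0]], [1, [-6.39, 6.41, 0], [0, 0, 0]], [1, [-8.37, 6.1, 0], [0, 0, 0]], [1, [-10.16, 5.19, 0], [0, 0, 0]], [1, [-11.57, 3.78, 0], [0, 0, 0]], [1, [-12.48, 1.99, 0], [0, 0, 0]], [1, [-12.8, 0.01, 0], [0, 0, 0]]]
```

View pics/s4.png

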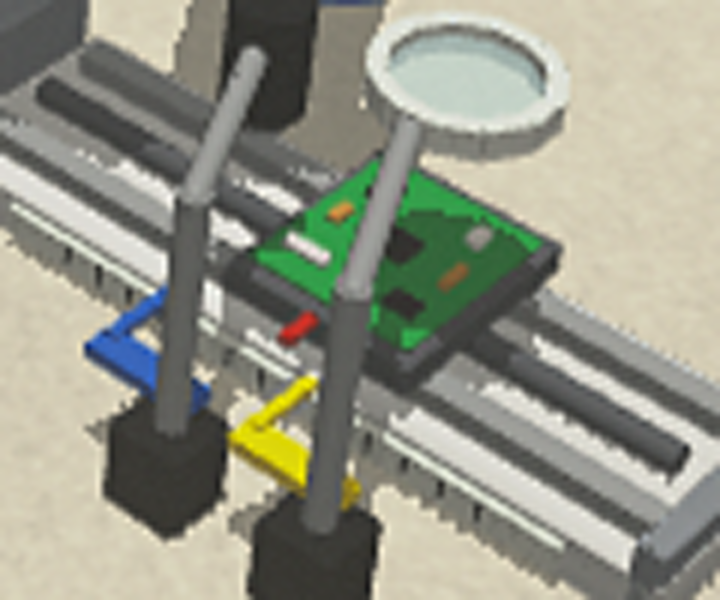

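The pointer tip is at crop (283,340) and the yellow tip at about (314,381). The carriage is moving the right way, so I continue for another turn and compute the remaining distance.

```bash
cat >> h.py <<'E'
E0=np.radians(-13.85);X=np.array([np.cos(E0),np.sin(E0)]);Y=np.array([-np.sin(E0),np.cos(E0)])
def stg(u,v,z=.045,n='scene'):
    p=atz(n,u,v,z)[:2]-C; return (np.array([p@X,p@Y])*1000).round(1)
E
python3 - <<'E'
from h import *
for z in(.042,.045,.048):
    print(z,'ptr0',stg(403,273.2,z),'ptr1',stg(406.9,276.3,z),'yel',stg(411.9,283.2,z),'yel top',stg(194,136,z,'top'))
t=np.load('pics/t0.npz');print(t['p'][130:140,190:200].tolist()[5]); 
v,u=np.mgrid[126:142,186:204];P=t['p'][v,u].astype(int);k=(P[...,0]-P[...,2]>70)&(P[...,1]-P[...,2]>60)
for a,b in zip(u[k],v[k]):
    if b>130: print(a,b,stg(a,b,.045,'top'),round(float(atd('top',a,b,t['d'][b,a])[2]),3))
E
```

```text
0.042 ptr0 [ 59.8 210.4] ptr1 [ 61.6 221.7] yel [ 70.9 241.2] yel top [ 74.6 240.1]
0.045 ptr0 [ 62.6 212.2] ptr1 [ 64.4 223.5] yel [ 73.7 242.9] yel top [ 74.3 239.2]
0.048 ptr0 [ 65.5 214. ] ptr1 [ 67.3 225.3] yel [ 76.5 244.6] yel top [ 73.9 238.3]
[[87, 81, 74], [113, 105, 92], [139, 135, 92], [137, 140, 55], [119, 119, 51], [116, 111, 89], [136, 129, 115], [136, 125, 110], [118, 110, 98], [86, 77, 71]]
194 131 [ 85.7 242.6] 0.043
195 131 [ 86.3 240.3] 0.046
194 132 [ 83.4 241.9] 0.047
194 133 [ 81.1 241.2] 0.046
193 134 [ 78.2 242.8] 0.049
194 134 [ 78.8 240.6] 0.047
193 135 [ 75.9 242.1] 0.048
```

Emit:
{"api": "arm_command", "payload": {
  "deltas": [
    [1,[0.31,-1.98,0],[0,0,0]],
    [1,[1.22,-3.76,0],[0,0,0]],
    [1,[2.63,-5.18,0],[0,0,0]],
    [1,[4.42,-6.09,0],[0,0,0]],
    [1,[6.39,-6.41,0],[0,0,0]],
    [1,[8.37,-6.1,0],[0,0,0]],
    [1,[10.16,-5.19,0],[0,0,0]],
    [1,[11.57,-3.78,0],[0,0,0]],
    [1,[12.48,-1.99,0],[0,0,0]],
    [1,[12.8,0,0],[0,0,0]]
  ]
}}

```text
clock: 9.18
tool_pos: [0.507, 0.0942, 0.0897]
tool_rot: [0.891, 3.011, -0.004]
ft_force: [7.4, -9.0, -9.8]
gripper_width: 0.0201
```

Emit:
{"api": "arm_command", "payload": {
  "deltas": [
    [1,[-0.31,1.98,0],[0,0,0]],
    [1,[-1.22,3.76,0],[0,0,0]],
    [1,[-2.63,5.18,0],[0,0,0]],
    [1,[-4.42,6.09,0],[0,0,0]],
    [1,[-6.39,6.41,0],[0,0,0]],
    [1,[-8.37,6.1,0],[0,0,0]],
    [1,[-10.16,5.19,0],[0,0,0]],
    [1,[-11.57,3.78,0],[0,0,0]],
    [1,[-12.48,1.99,0],[0,0,0]],
    [1,[-12.8,0,0],[0,0,0]]
  ]
}}

```text
clock: 10.02
tool_pos: [0.6149, 0.0246, 0.089]
tool_rot: [-0.894, -3.011, 0.001]
ft_force: [-4.6, 7.0, -3.7]
gripper_width: 0.02
```

Emit:
{"api": "arm_command", "payload": {
  "deltas": [
    [1,[0.31,-1.98,0],[0,0,0]],
    [1,[1.22,-3.76,0],[0,0,0]],
    [1,[2.63,-5.18,0],[0,0,0]],
    [1,[4.42,-6.09,0],[0,0,0]],
    [1,[6.39,-6.41,0],[0,0,0]],
    [1,[8.37,-6.1,0],[0,0,0]],
    [1,[10.16,-5.19,0],[0,0,0]],
    [1,[11.57,-3.78,0],[0,0,0]],
    [1,[12.48,-1.99,0],[0,0,0]],
    [1,[12.8,0,0],[0,0,0]]
  ]
}}

```text
clock: 10.85
tool_pos: [0.507, 0.0942, 0.0897]
tool_rot: [0.891, 3.011, -0.004]
ft_force: [7.5, -8.6, -10.5]
gripper_width: 0.02
```

Run:
```python
from h import *
st();print(yaw());circ(147,-16,10)
p,d=capture('scene');q,e=capture('top')
a=cv2.resize(np.ascontiguousarray(p[260:300,385:435,::-1]),(500,400),interpolation=cv2.INTER_CUBIC)
b=cv2.resize(np.ascontiguousarray(q[115:165,175:205,::-1]),(240,400),interpolation=cv2.INTER_CUBIC)
cv2.imwrite('pics/m5.png',np.hstack([a,b]))
```

```text
t 10.85 p [0.507  0.0942 0.0897] phi 147.0 tilt 0.17 F [  7.5  -8.6 -10.5] M [-2.54 -2.06  0.01] w 20.0 j [ 0.5   0.36 -0.45  0.   -0.77 -2.65]
(np.float64(147.27837319057556), np.float64(0.0640887669959094))
[[1, [-0.25, 1.76, 0], [0, 0, 0]], [1, [-0.97, 3.39, 0], [0, 0, 0]], [1, [-2.12, 4.76, 0], [0, 0, 0]], [1, [-3.6, 5.75, 0], [0, 0, 0]], [1, [-5.29, 6.3, 0], [0, 0, 0]], [1, [-7.07, 6.36, 0], [0, 0, 0]], [1, [-8.8, 5.93, 0], [0, 0, 0]], [1, [-10.34, 5.04, 0], [0, 0, 0]], [1, [-11.58, 3.76, 0], [0, 0, 0]], [1, [-12.41, 2.18, 0], [0, 0, 0]]]
```

View pics/m5.png

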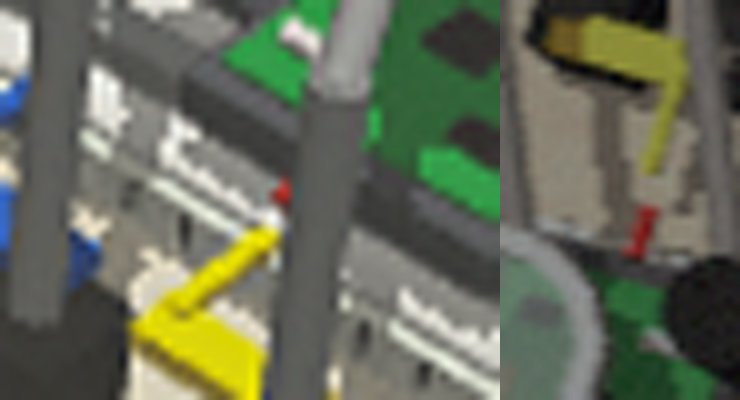

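The top crop shows the yellow tip at (651,172) and the red pointer tip at (651,208). That leaves the pointer about 3 mm short along the rail, while dead reckoning gives 4.4 mm. I turn another 120°.

Emit:
{"api": "arm_command", "payload": {
  "deltas": [
    [1,[-0.25,1.76,0],[0,0,0]],
    [1,[-0.97,3.39,0],[0,0,0]],
    [1,[-2.12,4.76,0],[0,0,0]],
    [1,[-3.6,5.75,0],[0,0,0]],
    [1,[-5.29,6.3,0],[0,0,0]],
    [1,[-7.07,6.36,0],[0,0,0]],
    [1,[-8.8,5.93,0],[0,0,0]],
    [1,[-9.6,5.54,0],[0,0,0]],
    [1,[-9.6,5.54,0],[0,0,0]],
    [1,[-9.6,5.54,0],[0,0,0]]
  ]
}}

```text
clock: 11.78
tool_pos: [0.6179, 0.0877, 0.0892]
tool_rot: [0.894, 3.011, -0.003]
ft_force: [-1.7, -0.9, -2.7]
gripper_width: 0.0202
```

Run:
```python
from h import *
st();print(yaw())
q=np.mean([capture('top')[0].astype(float) for _ in range(4)],0)
b=cv2.resize(q[120:155,180:208,::-1].copy(),(560,700),interpolation=cv2.INTER_CUBIC)[:600]
b=np.clip(b*1.5,0,255).astype(np.uint8)
cv2.imwrite('pics/m6.png',b)
# intensity-weighted centre line per row for yellow & red
for nm,w,rows in(('yel',np.clip(q[...,1]-q[...,2]-18,0,None),range(124,139)),('red',np.clip(q[...,0]-q[...,1]-25,0,None),range(136,150))):
    for r in rows:
        x=np.arange(184,204);ww=w[r,184:204]
        if ww.sum()>15: u=(x*ww).sum()/ww.sum();print(nm,r,round(u,2),int(ww.sum()),stg(u,r,.046,'top'))
```

```text
t 11.78 p [0.6179 0.0877 0.0892] phi 146.9 tilt 0.11 F [-1.7 -0.9 -2.7] M [-0.06  0.28  0.02] w 20.2 j [ 0.4   0.51 -0.17  0.   -0.89 -2.55]
(np.float64(26.20894498818225), np.float64(0.06357969112426638))
yel 124 194.38 441 [101.7 246.2]
yel 125 195.99 209 [100.5 241.9]
yel 126 196.16 175 [ 98.3 240.8]
yel 127 195.87 137 [ 95.8 240.8]
yel 128 195.27 139 [ 93.2 241.5]
yel 129 195.21 146 [ 90.9 240.9]
yel 130 194.78 132 [ 88.3 241.2]
yel 131 194.53 166 [ 85.9 241.1]
yel 132 194.24 149 [ 83.4 241.1]
yel 133 193.87 147 [ 80.9 241.2]
yel 134 193.54 168 [ 78.4 241.3]
yel 135 193.22 147 [ 76.  241.3]
yel 136 193.13 105 [ 73.6 240.8]
```

View pics/m6.png

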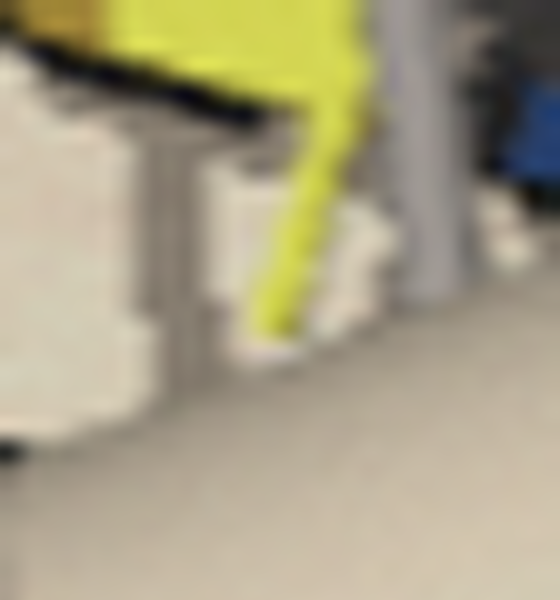

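The arm hides the pointer here, but the yellow mark's line is well fixed at y = 241.1 mm in the top view. I release, back off and measure.

Run:
```python
from h import *
plan([(4,.6179,.0877,.165,147),(4,.50,-.15,.22,147)])
```

```text
[4, [-0.08, -0.07, -7.59], [-0.002, 0.001, 0.0]]
[4, [-3.13, -26.44, -13.02], [-0.002, 0.001, 0.0]]
```

Emit:
{"api": "arm_command", "payload": {
  "deltas": [
    [4,[0,0,0],[0,0,0]],
    [4,[0,0,0],[0,0,0]],
    [4,[0,0,0],[0,0,0]],
    [4,[0,0,-3.5],[0,0,0]],
    [4,[0,0,-7.6],[0,0,0]],
    [4,[-3.1,-26.4,-13],[0,0,0]],
    [4,[-3.1,-26.4,-13],[0,0,0]],
    [4,[-3.1,-26.4,-13],[0,0,0]],
    [4,[-3.1,-26.4,-13],[0,0,0]],
    [4,[-3.1,-26.4,-13],[0,0,0]]
  ]
}}

```text
clock: 12.82
tool_pos: [0.5276, -0.0956, 0.2085]
tool_rot: [0.89, 3.009, -0.002]
ft_force: [0.2, -1.0, -0.1]
gripper_width: 0.0402
```

```bash
cat > meas.py <<'E'
from h import *
st()
q=np.mean([capture('top')[0].astype(float) for _ in range(4)],0);np.save('pics/top_last.npy',q)
for nm,w,rows in(('yel',np.clip(q[...,1]-q[...,2]-18,0,None),range(128,139)),('red',np.clip(q[...,0]-q[...,1]-25,0,None),range(136,152))):
    for r in rows:
        x=np.arange(184,204);ww=w[r,184:204]
        if ww.sum()>15: u=(x*ww).sum()/ww.sum();print(nm,r,round(u,2),int(ww.sum()),stg(u,r,.046,'top'))
p=capture('scene')[0]
m=(p[...,0].astype(int)-p[...,1]>70)&(p[...,2]<80);m[:160]=0;m[230:]=0;m[:,300:]&=True;m[:,:300]=0;m[:,385:]=0
v,u=np.nonzero(m);print('knob px',len(u),u.min(),u.max(),v.min(),v.max())
a=cv2.resize(np.ascontiguousarray(p[150:310,290:450,::-1]),(480,480),interpolation=cv2.INTER_CUBIC)
b=np.clip(cv2.resize(q[120:155,180:205,::-1].copy(),(320,448),interpolation=cv2.INTER_CUBIC)*1.4,0,255).astype(np.uint8)
cv2.imwrite('pics/fin.png',np.hstack([a,cv2.copyMakeBorder(b,0,32,0,0,0)]))
E
python3 meas.py
```

```text
t 12.82 p [ 0.5276 -0.0956  0.2085] phi 147.1 tilt 0.22 F [ 0.2 -1.  -0.1] M [-0.05 -0.06  0.01] w 40.2 j [ 0.12  0.25 -0.25  0.   -1.07 -2.27]
yel 128 195.27 139 [ 93.2 241.5]
yel 129 195.23 147 [ 90.9 240.9]
yel 130 194.78 133 [ 88.3 241.2]
yel 131 194.52 166 [ 85.9 241.1]
yel 132 194.24 147 [ 83.4 241.1]
yel 133 193.87 146 [ 80.9 241.2]
yel 134 193.54 168 [ 78.4 241.3]
yel 135 193.24 147 [ 76.  241.3]
yel 136 193.14 103 [ 73.6 240.8]
red 140 191.44 46 [ 63.5 241.9]
red 141 191.49 141 [ 61.2 241.1]
red 142 191.19 137 [ 58.8 241.1]
red 143 191.05 143 [ 56.4 240.8]
red 144 190.47 146 [ 53.8 241.4]
red 145 190.37 118 [ 51.5 240.9]
red 146 190.23 112 [ 49.1 240.6]
knob px 38 346 352 203 208
```

View pics/fin.png

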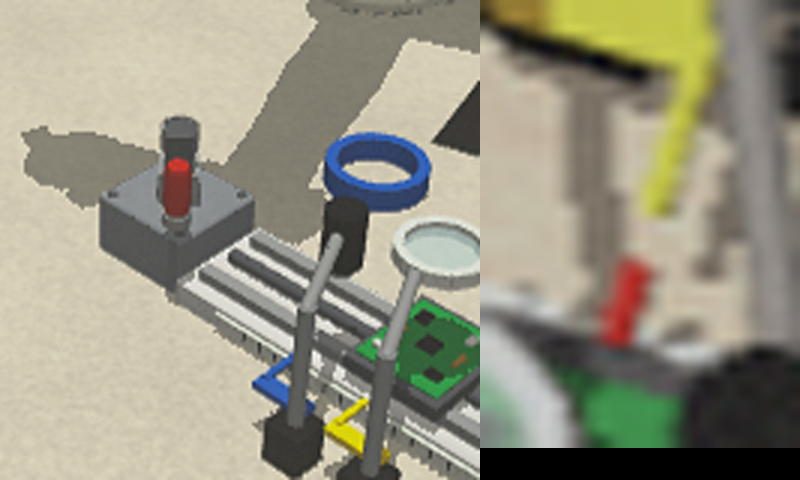

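The pointer (635,265)→(615,340) lies in line with the yellow mark (690,80)→(655,210). I'll check from the depth data that the crank is level and seated, and hand in if it is.

Run:
```python
from h import *
p,d=capture('scene');t,e=capture('top')
for n,D,pts in(('scene',d,[(349,204),(350,191)]),):
    for u,v in pts: print(n,u,v,atd(n,u,v,D[v,u]).round(4))
for x,y,z in((.6179,.0877,.128),(.5609,.0596,.119),(.5178,.0384,.091)):
    m=camera_model('top');c=m['T'][:3,:3].T@(np.array([x,y,z])-m['T'][:3,3]);K=m['intrinsics']
    u=int(round(K[0,0]*c[0]/-c[2]+K[0,2]));v=int(round(-K[1,1]*c[1]/-c[2]+K[1,2]))
    print('exp',z,'px',u,v,t[v,u],[atd('top',u+i,v,e[v,u+i])[2].round(4) for i in(-1,0,1)])
```

```text
scene 349 204 [0.6156 0.0896 0.1277]
scene 350 191 [0.5523 0.058  0.1165]
exp 0.128 px 269 164 [137  41  36] [np.float64(0.1264), np.float64(0.1298), np.float64(0.1303)]
exp 0.119 px 281 191 [91 81 71] [np.float64(0.5424), np.float64(0.5426), np.float64(0.5448)]
exp 0.091 px 291 212 [97 94 81] [np.float64(0.5483), np.float64(0.5476), np.float64(0.5448)]
```

Knob top reads 0.128 m (expected 0.128) and the block 0.1165–0.119 m, so the crank is seated and level.

```bash
python3 -c "
from h import *
close_job();st()"
```

```text
the job is handed in; nothing more can be done
the job is handed in; nothing more can be done
```

The crank is fully down on the shaft and released, and the pointer is level with the yellow mark. I handed the job in at about 13 s on the robot's clock, and no verdict was reported. I set the crank at about −33°, where it went on without resistance, then turned it about 2⅓ of the planned 2.9 turns... in full, 1020° clockwise by the knob.

**Last checks**
- **Pointer:** both the pointer and the yellow mark measured about 241.1 mm along the rail in the top view, agreeing to about 0.5 mm. Dead reckoning before the last turn had suggested up to 1 mm still to go, within the 3 mm tolerance.
- **Crank height:** the knob top read 0.128 m, as expected for a fully seated crank. The grip block read 0.1165 m against 0.119 m, probably because I sampled its edge.
- **Not confirmed:** the arm hid the grip block and the counterweight disc in the top view, so their heights from above could not be checked. I did not measure the bottle, tape and jar at the end, but the arm never went near them.

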